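# Select the marked feed on a pull-and-turn gear knob

## Robot

A 6-joint arm with a two-finger parallel gripper is mounted at the origin on the work surface. World frame = base frame: x ahead of the robot, y to its left, z up, the work surface at z = 0. Lengths are in m, angles in rad, forces in N, time in s.
With the tool pointing down it reaches from about 0.375 to 0.9 m from the base axis. Payload 3.1 kg.
Tool frame: the origin (TCP) lies between the finger pads; the fingertips stand 8 mm ahead of it and the grasp point (between the pads) lies 11 mm behind it; z points along the fingers, y is the line along which they close (so a half turn about z gives the same grasp; the last joint's range is limited). The gripper opens to 85 mm and grips with 20 to 120 N. Pads are 22 mm wide; open, the fingers measure 114 mm over their backs; the gripper's body (76 mm by 85 mm) begins 54 mm behind the grasp point. The pads swing forward as they close: fully open they stand 13 mm farther back than shut.
Start: joints at [1.147, 0.527, 1.433, -0, 1.181, -0.178], TCP at [0.151, 0.606, 0.239] pointing down, gripper open.
Joint ranges: [-3.08, 3.08], [-0.75, 2.2], [0.22, 2.44], [-1.43, 4.57], [0, 2.65], [-2.85, 2.85]. Speed limits (rad/s): [2.79, 2.79, 3.14, 3.14, 3.14, 3.14].

## Interface

Orientations are given as a unit quaternion [x, y, z, w].
In Python, from station import readout, cams, sign_off gives the robot as it stands.
- The arm moves only by the tool send_rows, never from a script. Its argument "commands" is text: rows parted by semicolons, each of 5 numbers parted by spaces: the finger opening in mm, from 0 to 85.4, then the shift along the tool's x, y, z each as a share of 0.02 m, from -1 to 1, then the turn about the tool's z as a share of 4 degrees, from -1 to 1. In form: grip dx dy dz spin; .... A call has 1 to 20 rows; each row shifts and turns the commanded pose from where the row before left it, along the tool's axes as they then stand; what a row does not reach is not made up. A row lasts 1/12 s, in which the tool goes at most 41.7 mm and 7.16 degrees, less where a joint would pass 70% of its speed; a pose out of reach is approached as far as the arm can. A call with a number of a shift or a turn outside -1 to 1 is refused whole. A call with a gripper value outside its range is refused whole. The fingers move at their own pace and stop on an object; "grip_force" is the grip in N (left out, the last holds). Time passes only in rows, so rows that do not move let the fingers close. It gives the time, the measured TCP pose, the force, the opening and the grip force at its end, in the units of the state.
- readout.sense(): the state, without advancing time (a new reading comes with each control period).
- cams.snapshot(name): name is "scene" or "top" or "wrist"; returns a dict with "pixels" (400x640x3 uint8, red, green, blue), "intrinsics" (3x3 intrinsics, pixels), "eye" and "rotation" of the camera in the world. Camera axes: x right, y down, z forward; pixel columns grow to the right and rows downward; lengths in m; the calibration is good to about 2 mm. A picture is of the moment at which its call begins. There is no depth.
- sign_off(): hands the job in; it is judged then, once.
The state is a dict: "t": time; "q": joint angles; "qd": joint speeds; "tau": joint torques, N m; "tcp_pos": TCP position; "tool_rot": TCP orientation; "force": force on the tool from outside, world axes, zero at the start; "ft_torque": the same for the moment, N m; "finger_gap": opening from 0.0 (shut) to 1.0 (fully open); "gripper_force": force on a finger pad.
Only numpy, scipy, OpenCV 4.12 (cv2) and the standard library are available. Lean on these libraries where they do the work, as an engineer would, in place of code of your own. Each camera call takes 0.05 s, during which the arm holds its last target. There are 200 camera calls.

## Task

Put the bench gearbox into the feed with the yellow dot: pull the sprung black knob up out of its neutral slot, turn it while it is out until its red end comes to the yellow dot, and feel for the notch near that dot so that the knob drops fully home. Do not force the knob: never drive it hard against the gear, the sides of a slot or its upper stop. Let go of it at the end and leave the file, the square and the oil tin alone.

Things in the scene. Friction and masses are not known exactly. Their poses are not given: they have to be found in the camera images.
- gearbox: dark blue cast gearbox bolted to the bench, 170 x 170 mm, 110 mm high, on a 200 x 210 mm foot, with a round grey dial on top (148 mm across, face 114 mm up). A grey motor 90 mm thick, 150 mm long, with a black box up to 127 mm high 130 to 190 mm from the dial's centre, sticks out of its +x side. Origin: on the bench under the dial's centre; z up is the knob's axis.
- knob_grip (a point): centre of the knob's grip, on its axis: an upright black bar 76 mm long (own x), 16 mm thick (own y), 36 mm tall, on a neck 28 mm across; its underside is 10 mm above the dial when home. The -x end is red, with a red line on top towards it: the pointer. The point is half-way up the bar, 142 mm above the bench when home.
- knob_aim (a point): the point 60 mm from the knob's axis, straight out past the red end of the bar (the knob's own -x), at the grip's height: where the knob points. The dots lie on this same 60 mm circle.
- knob_turn (a joint): angle of the knob (rad), growing anticlockwise seen from above; 0 = neutral, red end to the gearbox's -x side; stops at -1.8 and 1.8. The dots lie at -1.3, -0.7, 0.7, 1.3, the yellow one at any of these. The notch of a dot lies up to 0.2 rad to either side of it, unseen; all four notches are 0.6 rad or more apart. Turning takes up to 0.1 N m when out or sliding on the gear.
- knob_lift (a joint): how far the knob is pulled up (m), 0 = fully home. A spring pulls it home with about 7 N, 11 N at 10 mm. It is clear of the slots at 6 mm and meets its upper stop at 12 mm. Let down beside a notch it rides on the gear's face at 6 mm; it can be turned so, sliding, and its spring drops it home when it is over a notch.
- gear_key: steel key 8 mm wide fixed under the knob inside the gearbox, 36 mm from the axis, under the red end, out of sight; it moves as one with the knob (origin on the axis, at bench height when home). It drops into the unseen gear ring's notches, with 0.05 rad of play to each side; the neutral slot is wider. More than 25 N on the key is too much.
- mark_yellow: yellow dot on the dial, 16 mm across, 2 mm thick, 60 mm from the knob's axis: the feed that is wanted. The other three dots are white. Origin: centre of its underside.
- file_mid (a point): flat file with a wooden handle, about 310 mm long, lying on the bench beside the gearbox; the point is near its middle, 11 mm up.
- square_mid (a point): steel try square, stock 100 mm, blade 150 mm, lying on the bench beside the gearbox; the point is the middle of the stock, 8 mm up.
- tin_mid (a point): small red oil tin, 52 mm across, 75 mm tall, standing on the bench; the point is at its centre.

How it is judged:
By the outcome, as a careful person would: the job done as asked, in the order asked, and still so for the second after the job is handed in, with the robot touching nothing.
It also fails if it takes over 48 s, if anything falls off the work surface, if the arm or the gripper's body presses on something with over 40 N, if the wrist force passes 120 N, or if a joint passes its speed limit or range.

## Working session

There is one attempt and no reset: what is moved stays moved. The work goes in short steps, Python scripts to look and compute and a tool call to move; the robot and the scene stay as the last step left them, time stands still between calls to the robot, and variables do not carry over. Pictures are saved under pics/ and viewed, at most 10 in all, crops included, and the job is handed in when it is done.

Besides the shell and the picture viewer there is one more tool, called in YAML: its name, and indented under it one key for each argument. send_rows: Moves the arm, as the interface text tells. Its arguments: {"type":"object","properties":{"commands":{"type":"string"},"grip_force":{"type":"number"}},"required":["commands"]}

```bash
mkdir -p pics; ls
cat > h.py <<'E'
import numpy as np, cv2
from station import readout, cams
def snap(n,f=None):
    s=cams.snapshot(n)
    if f: cv2.imwrite('pics/'+f,cv2.cvtColor(s['pixels'],cv2.COLOR_RGB2BGR))
    return s
def px2z(s,u,v,z):
    d=np.array(s['rotation'])@np.linalg.inv(s['intrinsics'])@[u,v,1]
    e=np.array(s['eye']); return e+d*(z-e[2])/d[2]
def proj(s,p):
    c=np.array(s['intrinsics'])@(np.array(s['rotation']).T@(np.array(p)-s['eye'])); return c[:2]/c[2]
E
python3 - <<'E'
from h import *
a=snap('top','top.png'); b=snap('scene','scene.png')
for s in(a,b): print(s['eye'],s['rotation'],s['intrinsics'])
print(readout.sense())
import numpy as np
np.savez('top.npz',**a)
E
```

```text
pics
[0.4065152  0.04283733 1.0903581 ] [ 0.70995457 -0.70176894  0.04578188 -0.03726767] [[472.68118133   0.         319.04767916]
 [  0.         472.68118133 206.1731256 ]
 [  0.           0.           1.        ]]
[-0.04758572 -0.23860193  0.77724868] [ 0.78511718 -0.4988326   0.19122999 -0.31334989] [[476.6585273    0.         323.79061463]
 [  0.         476.6585273  193.73885936]
 [  0.           0.           1.        ]]
{'t': 0.1, 'q': array([ 1.14749451e+00,  5.28411343e-01,  1.43377608e+00, -1.61390378e-05,
        1.18140160e+00, -1.78488690e-01]), 'qd': array([ 2.60060682e-03, -1.09476912e-03, -2.95799817e-03, -7.84270296e-04,
       -7.96853647e-05, -9.41993485e-04]), 'tau': array([-4.88558871e-04, -4.43304241e+01, -1.78586161e+01, -2.53620728e-04,
        3.83047824e-03,  1.41144142e-05]), 'tcp_pos': array([0.1511899 , 0.60578752, 0.23840741]), 'tool_rot': array([ 1.22098008e-01,  9.92517546e-01, -9.55550057e-04, -2.88710440e-04]), 'force': array([ 0.41576972, -0.71988653, -0.56177593]), 'ft_torque': array([ 0.03110345,  0.01952613, -0.01949513]), 'gripper_force': 0.0, 'finger_gap': 0.996480829642885}
```

View pics/top.png

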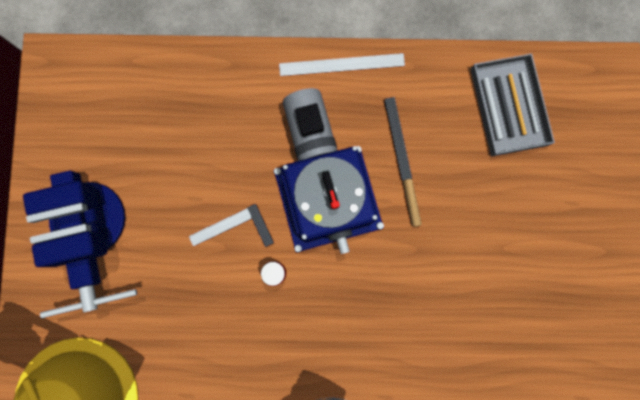

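View pics/scene.png

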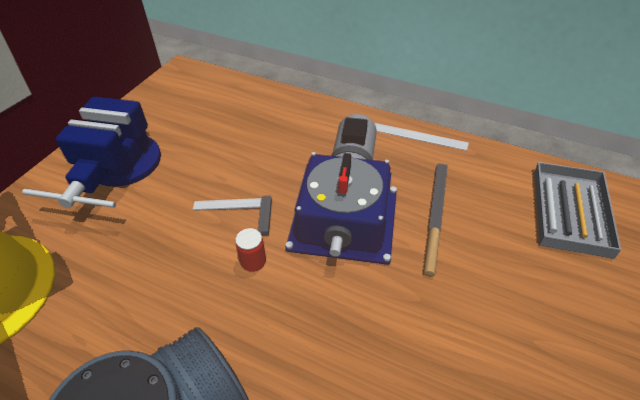

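The top view shows the dial at about (330,192), with the red end pointing down at (334,203). The yellow dot is at (318,217), with white dots at (305,206), (354,208) and (359,192). The scene view agrees: the yellow dot is at (321,197) and the tin at (251,250).

```bash
cat > h.py <<'E'
import numpy as np, cv2
from scipy.spatial.transform import Rotation as R
from station import readout, cams
def snap(n,f=None):
    s=cams.snapshot(n)
    if f: cv2.imwrite('pics/'+f,cv2.cvtColor(s['pixels'],cv2.COLOR_RGB2BGR))
    s['rotation']=R.from_quat(s['rotation']).as_matrix()
    return s
def px2z(s,u,v,z):
    d=s['rotation']@np.linalg.inv(s['intrinsics'])@[u,v,1]
    e=np.array(s['eye']); return e+d*(z-e[2])/d[2]
def proj(s,p):
    c=s['intrinsics']@(s['rotation'].T@(np.array(p)-s['eye'])); return c[:2]/c[2]
def blobs(m,amin=6):
    n,l,st,c=cv2.connectedComponentsWithStats(m.astype(np.uint8))
    return [(c[i],st[i,4]) for i in range(1,n) if st[i,4]>=amin]
E
python3 - <<'E'
from h import *
from scipy.optimize import least_squares
for n,w in(('top',(270,140,390,255)),('scene',(295,150,395,215))):
    s=snap(n); p=s['pixels'].astype(int); r,g,b=p[...,0],p[...,1],p[...,2]
    W=np.zeros(r.shape,bool); W[w[1]:w[3],w[0]:w[2]]=1
    Y=blobs(W&(r>150)&(g>140)&(b<90)); Wh=blobs(W&(p.min(2)>200)); Rd=blobs(W&(r>130)&(g<70)&(b<70))
    print(n,Y,Wh,Rd)
    y=px2z(s,*Y[0][0],.116)
    ws=[px2z(s,*c,.116) for c,a in Wh]
    print('yellow',y,'white',ws)
    print('red@.155',[px2z(s,*c,.155) for c,a in Rd])
E
```

```text
top [(array([317.4 , 217.44]), np.int32(25))] [(array([358.34090909, 191.45454545]), np.int32(44)), (array([304.75609756, 206.        ]), np.int32(41)), (array([353.43181818, 207.79545455]), np.int32(44)), (array([380.33333333, 225.25      ]), np.int32(12)), (array([343.51428571, 245.34285714]), np.int32(35))] [(array([333.73863636, 200.40909091]), np.int32(88))]
yellow [0.49809824 0.03486642 0.116     ] white [array([ 0.55354364, -0.04990798,  0.116     ]), array([0.52161753, 0.06137118, 0.116     ]), array([ 0.51911131, -0.03973904,  0.116     ]), array([ 0.4834392, -0.0955451,  0.116    ]), array([ 0.4411149 , -0.01949914,  0.116     ])]
red@.155 [array([0.52896332, 0.00295269, 0.155     ])]
scene [(array([320.66666667, 197.17777778]), np.int32(45))] [(array([313.57142857, 184.28571429]), np.int32(35)), (array([373.29411765, 191.        ]), np.int32(34)), (array([361.5  , 201.375]), np.int32(40))] [(array([343.40707965, 178.30088496]), np.int32(113))]
yellow [0.49672733 0.03563496 0.116     ] white [array([0.52155461, 0.06281072, 0.116     ]), array([ 0.55318945, -0.04853161,  0.116     ]), array([ 0.51908871, -0.0382863 ,  0.116     ])]
red@.155 [array([0.52477441, 0.00190544, 0.155     ])]
```

Run:
```python
from h import *
from scipy.optimize import least_squares
P=np.array([[.55354,-.04991],[.51911,-.03974],[.49810,.03487],[.52162,.06137]])
Q=np.array([[.55319,-.04853],[.51909,-.03829],[.49673,.03563],[.52155,.06281]])
th=np.array([1.3,.7,-.7,-1.3])
for D in(P,Q,(P+Q)/2):
    f=lambda x:(np.c_[x[0]-.06*np.cos(x[2]+th),x[1]-.06*np.sin(x[2]+th)]-D).ravel()
    o=least_squares(f,[.55,0,.1]); print(o.x,np.abs(o.fun).max())
s=readout.sense(); Rm=R.from_quat(s['tool_rot']).as_matrix(); c=o.x
ty=Rm[:,1]; want=c[2]+np.pi/2; cur=np.arctan2(ty[1],ty[0])
dw=(want-cur+np.pi/2)%np.pi-np.pi/2
print('ty',cur,'want',want,'spin deg about tool z',-np.degrees(dw))
d=np.array([c[0],c[1],.137])-s['tcp_pos']; print(d, 'tool frame now',Rm.T@d)
R2=R.from_rotvec([0,0,dw]).as_matrix()@Rm; print('tool frame after spin',R2.T@d, R2)
```

```text
[0.55287729 0.01013406 0.27757373] 0.00025607192632559617
[0.55238784 0.01152017 0.28189437] 0.0008262565719228676
[0.55263263 0.01082714 0.27973447] 0.00043879202107588444
ty 1.3259811792814837 want 1.8505307920647023 spin deg about tool z -30.054478957699985
[ 0.40134861 -0.59513056 -0.10168064] tool frame now [-0.53365279 -0.47996941  0.10219649]
tool frame after spin [-0.22145755 -0.68267149  0.10254873] [[-9.61128850e-01 -2.76100193e-01  1.33099257e-04]
 [-2.76100112e-01  9.61127907e-01 -1.36904757e-03]
 [ 2.50068888e-04 -1.35257984e-03 -9.99999054e-01]]
```

send_rows:
  commands: "85 -0.5 -0.45 -0.5 0;85 -0.99 -0.89 -0.5 0;85 -0.99 -0.89 0 0;85 -0.99 -0.89 0 0;85 -0.99 -0.89 0 0;85 -0.99 -0.89 0 0;85 -0.99 -0.89 0 0;85 -0.99 -0.89 0 0;85 -0.99 -0.89 0 0;85 -0.99 -0.89 0 0;85 -0.99 -0.89 0 0;85 -0.99 -0.89 0 0;85 -0.99 -0.89 0 0;85 -0.99 -0.89 0 0;85 -0.99 -0.89 0 0;85 -0.99 -0.89 0 0;85 -0.99 -0.89 0 0;85 -0.99 -0.89 0 0;85 -0.99 -0.89 0 0;85 -0.99 -0.89 0 0"
  grip_force: 30

```text
t: 1.87
tcp_pos: [0.4423, 0.1739, 0.2601]
tool_rot: [0.122, 0.992, -0.0, 0.0]
force: [0.5, 0.7, -0.8]
finger_gap: 0.993
gripper_force: 0.0
```

send_rows:
  commands: "85 -0.99 -0.89 0 0;85 -0.99 -0.89 0 0;85 -0.99 -0.89 0 0;85 -0.9 -0.8 0 0;85 0 0 0 -1;85 0 0 0 -1;85 0 0 0 -1;85 0 0 0 -1;85 0 0 0 -1;85 0 0 0 -1;85 0 0 0 -1;85 0 0 0 -0.5;85 0 0 0 0;85 0 0 0 0"

```text
t: 3.03
tcp_pos: [0.5, 0.0893, 0.2599]
tool_rot: [-0.138, 0.99, -0.0, 0.0]
force: [-0.8, -0.1, -0.3]
finger_gap: 0.993
gripper_force: 0.0
```

```bash
cat >> h.py <<'E'
C=np.array([.5526,.0108]); YAW=.280
def rel(z=.137,th=0,c=None):
    c=C if c is None else c
    s=readout.sense(); Rm=R.from_quat(s['tool_rot']).as_matrix(); ty=Rm[:,1]
    dw=(YAW+th+np.pi/2-np.arctan2(ty[1],ty[0])+np.pi/2)%np.pi-np.pi/2
    print('t',s['t'],'tcp',s['tcp_pos'].round(4),'gap',s['finger_gap'],'F',s['force'].round(2),'T',s['ft_torque'].round(3),'gf',s['gripper_force'])
    print('tool-frame shift /20mm',(Rm.T@(np.array([*c,z])-s['tcp_pos'])/.02).round(3),'spin/4deg',round(-np.degrees(dw)/4,3))
E
python3 - <<'E'
from h import *
rel(); s=snap('wrist','w1.png')
print(proj(s,[*C,.160]),proj(s,[.498,.0352,.116]))
E
```

```text
t 3.0333 tcp [0.5    0.0893 0.2599] gap 0.9933358102521174 F [-0.79 -0.11 -0.33] T [-0.064 -0.038 -0.004] gf 0.0
tool-frame shift /20mm [-1.454 -4.492  6.145] spin/4deg -0.036
[198.6188837  238.63537298] [256.38399214 169.1610998 ]
```

View pics/w1.png

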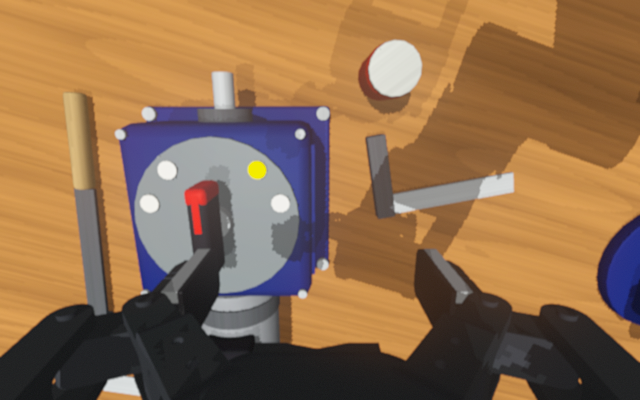

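The wrist view has the yellow dot at (257,170), as predicted. The white dots are at (167,170), (149,203) and (280,203), and the red end is at (202,193). I'll refine the centre from these.

Run:
```python
from h import *
from scipy.optimize import least_squares
s=snap('wrist'); p=s['pixels'].astype(int); r,g,b=p[...,0],p[...,1],p[...,2]
W=np.zeros(r.shape,bool); W[150:225,135:295]=1
Y=blobs(W&(r>150)&(g>140)&(b<90),40); Wh=blobs(W&(p.min(2)>190),60); print(Y,Wh)
pts=[px2z(s,*c,.116)[:2] for c,a in Y+Wh]; print(pts)
x0=[*C,YAW]; pr=lambda x:np.c_[x[0]-.06*np.cos(x[2]+th),x[1]-.06*np.sin(x[2]+th)]
th=np.array([1.3,.7,-.7,-1.3]); M=pr(x0); o=[min(pts,key=lambda q:np.hypot(*(q-m))) for m in M]
f=least_squares(lambda x:(pr(x)-o).ravel(),x0); print(f.x,abs(f.fun).max())
rm=px2z(s,*[c for c,a in blobs(W&(r>130)&(g<60)&(b<60),60)][0],.160); print('red centroid',rm, 'dir',np.arctan2(*( f.x[:2]-rm[:2])[::-1]))
rel(c=f.x[:2])
```

```text
[(array([256.66666667, 169.3495935 ]), np.int32(246))] [(array([166.09152542, 169.78644068]), np.int32(295)), (array([148.58333333, 203.34469697]), np.int32(264)), (array([279.7833935 , 203.17689531]), np.int32(277))]
[array([0.49813021, 0.03559243]), array([ 0.51974037, -0.03883964]), array([ 0.55365085, -0.04892358]), array([0.52186428, 0.06198624])]
[0.55311218 0.01100697 0.2798087 ] 0.0002013093419956924
red centroid [0.53708212 0.00641765 0.16      ] dir 0.27883590311963985
t 3.1333 tcp [0.5001 0.0895 0.2597] gap 0.9958453437298933 F [ 0.64 -0.68  0.62] T [ 0.002 -0.037 -0.002] gf 0.0
tool-frame shift /20mm [-1.471 -4.5    6.135] spin/4deg -0.031
```

send_rows:
  commands: "85 -0.45 -0.9 0 0;85 -0.5 -0.9 0 0;85 -0.5 -0.9 0 0;85 0 -0.9 0 0;85 0 -0.9 0 0;85 0 0 0 0;85 0 0 0 0"

```text
t: 3.72
tcp_pos: [0.5529, 0.0106, 0.2592]
tool_rot: [-0.138, 0.99, 0.0, -0.0]
force: [-0.0, 1.0, 0.0]
finger_gap: 0.992
gripper_force: 0.0
```

Run:
```python
from h import *
rel()
```

```text
t 3.7167 tcp [0.5529 0.0106 0.2592] gap 0.9923813166250911 F [-0.    0.99  0.03] T [0.035 0.029 0.023] gf 0.0
tool-frame shift /20mm [0.011 0.011 6.11 ] spin/4deg -0.048
```

send_rows:
  commands: "60 0 0 0.8 0;50 0 0.01 0.9 0;40 0 0 0.9 0;40 0 0 0.9 0;40 0 0 0.9 0;40 0 0 0.8 0;40 0 0 0.5 0;40 0 0 0.3 0;40 0 0 0.1 0;40 0 0 0 0;30 0 0 0 0;24 0 0 0 0;20 0 0 0 0"
  grip_force: 35

```text
t: 4.8
tcp_pos: [0.5534, 0.0114, 0.1381]
tool_rot: [-0.139, 0.99, -0.0, 0.001]
force: [0.2, -0.6, 0.2]
finger_gap: 0.235
gripper_force: 0.0
```

send_rows:
  commands: "12 0 0 0 0;10 0 0 0 0;10 0 0 0 0;10 0 0 0 0;10 0 0 0 0;10 0 0 0 0"

```text
t: 5.3
tcp_pos: [0.5535, 0.011, 0.1382]
tool_rot: [-0.139, 0.99, -0.001, 0.001]
force: [-0.3, -1.8, 5.2]
finger_gap: 0.183
gripper_force: 36.4
```

Run:
```python
from h import *
rel(); s=snap('wrist','w2.png')
```

```text
t 5.3 tcp [0.5535 0.011  0.1382] gap 0.18269358987471 F [-0.26 -1.85  5.2 ] T [-0.328  0.093 -0.015] gf 36.3553386926651
tool-frame shift /20mm [0.046 0.004 0.059] spin/4deg -0.017
```

View pics/w2.png

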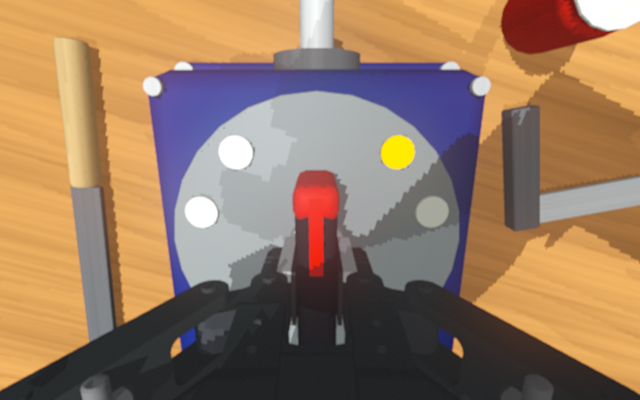

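The bar sits between the pads with the red end at (316,195), so the grip is good. Next I'll lift it gently.

send_rows:
  commands: "10 0 0 -0.1 0;10 0 0 -0.1 0;10 0 0 -0.1 0;10 0 0 -0.1 0;10 0 0 0 0;10 0 0 0 0"

```text
t: 5.85
tcp_pos: [0.5533, 0.0111, 0.1449]
tool_rot: [-0.139, 0.99, -0.0, 0.0]
force: [4.3, -3.2, -9.8]
finger_gap: 0.182
gripper_force: 34.3
```

Run:
```python
from h import *
rel()
```

```text
t 5.85 tcp [0.5533 0.0111 0.1449] gap 0.18220932838502737 F [ 4.33 -3.25 -9.76] T [-0.643 -0.645  0.003] gf 34.300337433815
tool-frame shift /20mm [ 0.037 -0.002  0.394] spin/4deg -0.017
```

send_rows:
  commands: "10 0 0 -0.1 0;10 0 0 0 0;10 0 0 0 0"

```text
t: 6.1
tcp_pos: [0.5533, 0.0111, 0.1468]
tool_rot: [-0.139, 0.99, -0.0, 0.0]
force: [3.7, -3.9, -9.7]
finger_gap: 0.179
gripper_force: 34.2
```

send_rows:
  commands: "10 0 0 0 0.3;10 0 0 0 0.6;10 0 0 0 0.6;10 0 0 0 0"

```text
t: 6.43
tcp_pos: [0.5533, 0.011, 0.1467]
tool_rot: [-0.086, 0.996, -0.0, 0.0]
force: [3.9, -4.1, -9.4]
finger_gap: 0.176
gripper_force: 34.2
```

Run:
```python
from h import *
rel()
```

```text
t 6.4333 tcp [0.5533 0.011  0.1467] gap 0.17560538516446134 F [ 3.92 -4.14 -9.37] T [-0.654 -0.679  0.002] gf 34.15261745452881
tool-frame shift /20mm [ 0.036 -0.004  0.484] spin/4deg -1.536
```

send_rows:
  commands: "10 0 0 0 0.6;10 0 0 0 0.8;10 0 0 0 0.8;10 0 0 0 0.8;10 0 0 0 0.8;10 0 0 0 0.7;10 0 0 0 0;10 0 0 0 0"

```text
t: 7.1
tcp_pos: [0.5533, 0.0107, 0.1467]
tool_rot: [0.07, 0.998, -0.001, 0.0]
force: [3.8, -5.2, -10.3]
finger_gap: 0.179
gripper_force: 34.2
```

Run:
```python
from h import *
rel(); s=snap('wrist','w3.png')
```

```text
t 7.1 tcp [0.5533 0.0107 0.1467] gap 0.1787977619519615 F [  3.83  -5.21 -10.32] T [-0.801 -0.749 -0.045] gf 34.17186498641968
tool-frame shift /20mm [ 0.035 -0.001  0.484] spin/4deg -6.017
```

View pics/w3.png

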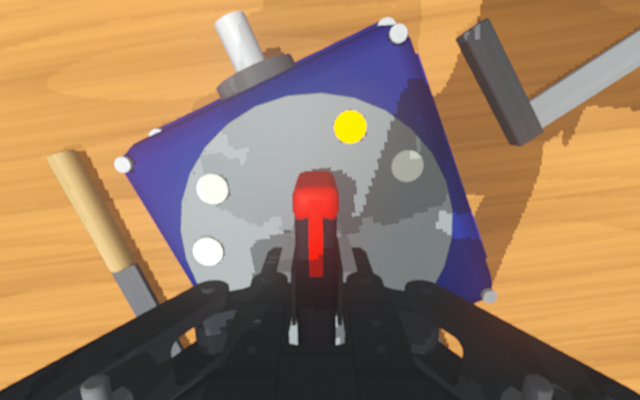

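The knob turned with the tool: the red end is still at (316,195) and the yellow dot is now at (350,127). I'll let it down onto the gear face.

send_rows:
  commands: "10 0 0 0.06 0;10 0 0 0.05 0;10 0 0 0 0;10 0 0 0 0"

```text
t: 7.48
tcp_pos: [0.5533, 0.0108, 0.1445]
tool_rot: [0.07, 0.998, -0.001, 0.0]
force: [2.9, -4.3, -8.1]
finger_gap: 0.179
gripper_force: 34.2
```

send_rows:
  commands: "10 0 0 0.03 0;10 0 0 0 0;10 0 0 0 0"

```text
t: 7.73
tcp_pos: [0.5533, 0.0108, 0.1443]
tool_rot: [0.07, 0.998, -0.001, 0.0]
force: [3.0, -4.4, -5.5]
finger_gap: 0.182
gripper_force: 34.7
```

send_rows:
  commands: "10 0 0 0.03 0;10 0 0 0 0;10 0 0 0 0"

```text
t: 7.98
tcp_pos: [0.5534, 0.0108, 0.1442]
tool_rot: [0.07, 0.998, -0.001, 0.001]
force: [3.0, -4.6, -3.2]
finger_gap: 0.183
gripper_force: 35.1
```

send_rows:
  commands: "10 0 0 0.03 0;10 0 0 0 0;10 0 0 0 0.25;10 0 0 0 0.25;10 0 0 0 0.25;10 0 0 0 0;10 0 0 0 0"

```text
t: 8.57
tcp_pos: [0.5535, 0.0107, 0.1441]
tool_rot: [0.096, 0.995, -0.001, 0.001]
force: [0.8, -5.4, 1.0]
finger_gap: 0.179
gripper_force: 35.8
```

Run:
```python
from h import *
rel()
```

```text
t 8.5667 tcp [0.5535 0.0107 0.1441] gap 0.1789130614467016 F [ 0.79 -5.37  0.97] T [-0.866 -0.264  0.052] gf 35.81159949302673
tool-frame shift /20mm [ 0.045 -0.002  0.357] spin/4deg -6.754
```

send_rows:
  commands: "10 0 0 0 0.25;10 0 0 0 0.25;10 0 0 0 0.25;10 0 0 0 0;10 0 0 0 0"

```text
t: 8.98
tcp_pos: [0.5535, 0.0106, 0.1442]
tool_rot: [0.122, 0.993, -0.001, 0.001]
force: [1.4, -5.7, 0.5]
finger_gap: 0.18
gripper_force: 35.9
```

send_rows:
  commands: "10 0 0 0 0.25;10 0 0 0 0.25;10 0 0 0 0.25;10 0 0 0 0;10 0 0 0 0"

```text
t: 9.4
tcp_pos: [0.5535, 0.0106, 0.1442]
tool_rot: [0.148, 0.989, -0.001, 0.001]
force: [1.3, -6.2, -0.1]
finger_gap: 0.179
gripper_force: 35.8
```

send_rows:
  commands: "10 0 0 0 0.25;10 0 0 0 0.25;10 0 0 0 0.25;10 0 0 0 0;10 0 0 0 0"

```text
t: 9.82
tcp_pos: [0.5534, 0.0106, 0.1441]
tool_rot: [0.173, 0.985, -0.001, 0.001]
force: [2.3, -5.9, -0.2]
finger_gap: 0.181
gripper_force: 35.7
```

Run:
```python
from h import *
rel()
```

```text
t 9.8167 tcp [0.5534 0.0106 0.1441] gap 0.1806628420154245 F [ 2.29 -5.93 -0.18] T [-0.866 -0.229  0.044] gf 35.65231204032898
tool-frame shift /20mm [ 0.044 -0.004  0.354] spin/4deg -9.006
```

send_rows:
  commands: "10 0 0 0 0.25;10 0 0 0 0.25;10 0 0 0 0.25;10 0 0 0 0;10 0 0 0 0"

```text
t: 10.23
tcp_pos: [0.5534, 0.0106, 0.1438]
tool_rot: [0.199, 0.98, -0.001, 0.001]
force: [2.3, -6.5, -2.0]
finger_gap: 0.178
gripper_force: 35.3
```

send_rows:
  commands: "10 0 0 0 0;10 0 0 0 0.25;10 0 0 0 0"

```text
t: 10.48
tcp_pos: [0.5533, 0.0106, 0.1435]
tool_rot: [0.208, 0.978, -0.001, 0.001]
force: [2.1, -5.3, -3.7]
finger_gap: 0.18
gripper_force: 35.0
```

Run:
```python
from h import *
rel()
```

```text
t 10.4833 tcp [0.5533 0.0106 0.1435] gap 0.18014331995940672 F [ 2.06 -5.33 -3.68] T [-0.908 -0.478  0.013] gf 34.96394455432892
tool-frame shift /20mm [ 0.039 -0.005  0.326] spin/4deg -10.013
```

send_rows:
  commands: "10 0 0 0.03 0;10 0 0 0 0;10 0 0 0 0"

```text
t: 10.73
tcp_pos: [0.5533, 0.0107, 0.1425]
tool_rot: [0.208, 0.978, -0.0, 0.001]
force: [3.5, -5.6, -7.0]
finger_gap: 0.178
gripper_force: 34.5
```

Run:
```python
from h import *
rel()
```

```text
t 10.7333 tcp [0.5533 0.0107 0.1425] gap 0.1775121528462634 F [ 3.5  -5.61 -7.01] T [-0.934 -0.523 -0.158] gf 34.53629672527313
tool-frame shift /20mm [ 0.034 -0.01   0.273] spin/4deg -10.019
```

The knob is sinking with the spring load back on it, so it's entering the notch. A torque of -0.16 N m says the notch centre is slightly further on.

send_rows:
  commands: "10 0 0 0 0.25;10 0 0 0 0.25;10 0 0 0 0;10 0 0 0 0"

```text
t: 11.07
tcp_pos: [0.5533, 0.0106, 0.1423]
tool_rot: [0.225, 0.974, -0.001, 0.0]
force: [3.8, -5.2, -7.8]
finger_gap: 0.179
gripper_force: 34.4
```

Run:
```python
from h import *
rel()
```

```text
t 11.0667 tcp [0.5533 0.0106 0.1423] gap 0.1788438881282045 F [ 3.81 -5.21 -7.81] T [-0.94  -0.584 -0.022] gf 34.42454159259796
tool-frame shift /20mm [ 0.036 -0.005  0.263] spin/4deg -10.515
```

send_rows:
  commands: "10 0 0 0.05 0;10 0 0 0.05 0;10 0 0 0 0;10 0 0 0 0"

```text
t: 11.4
tcp_pos: [0.5533, 0.0106, 0.1403]
tool_rot: [0.225, 0.974, -0.001, 0.0]
force: [3.3, -6.4, -7.2]
finger_gap: 0.184
gripper_force: 34.5
```

Run:
```python
from h import *
rel()
```

```text
t 11.4 tcp [0.5533 0.0106 0.1403] gap 0.1835098534995077 F [ 3.33 -6.41 -7.22] T [-0.993 -0.57  -0.065] gf 34.53410089015961
tool-frame shift /20mm [ 0.035 -0.004  0.164] spin/4deg -10.513
```

Spring load only, and it is sinking freely. I'll lower it the rest of the way.

send_rows:
  commands: "10 0 0 0.05 0;10 0 0 0.03 0;10 0 0 0 0;10 0 0 0 0"

```text
t: 11.73
tcp_pos: [0.5533, 0.0106, 0.1388]
tool_rot: [0.225, 0.974, -0.001, 0.0]
force: [3.5, -5.9, -6.7]
finger_gap: 0.177
gripper_force: 34.6
```

send_rows:
  commands: "10 0 0 0.02 0;10 0 0 0 0;10 0 0 0 0"

```text
t: 11.98
tcp_pos: [0.5533, 0.0106, 0.1384]
tool_rot: [0.225, 0.974, -0.001, 0.001]
force: [3.5, -5.4, -6.0]
finger_gap: 0.18
gripper_force: 34.6
```

Run:
```python
from h import *
rel()
```

```text
t 11.9833 tcp [0.5533 0.0106 0.1384] gap 0.17967168386321614 F [ 3.49 -5.39 -5.97] T [-0.952 -0.506 -0.022] gf 34.61409151554108
tool-frame shift /20mm [ 0.036 -0.006  0.072] spin/4deg -10.513
```

send_rows:
  commands: "10 0 0 0.02 0;10 0 0 0 0;18 0 0 0 0;22 0 0 0 0;30 0 0 0 0;40 0 0 0 0;50 0 0 0 0;50 0 0 0 0;50 0 0 0 0"

```text
t: 12.73
tcp_pos: [0.5527, 0.0116, 0.1384]
tool_rot: [0.225, 0.974, 0.0, -0.0]
force: [-0.6, -0.2, 0.3]
finger_gap: 0.585
gripper_force: 0.0
```

Run:
```python
from h import *
rel()
```

```text
t 12.7333 tcp [0.5527 0.0116 0.1384] gap 0.5850293532976206 F [-0.59 -0.23  0.3 ] T [-0.058 -0.026  0.045] gf 0.0
tool-frame shift /20mm [-0.013 -0.041  0.069] spin/4deg -10.516
```

send_rows:
  commands: "50 0 0 -0.3 0;50 0 0 -0.6 0;50 0 0 -0.9 0;50 0 0 -0.9 0;50 0 0 -0.9 0;50 0 0 -0.9 0;50 0 0 -0.9 0;50 0 0 -0.6 0;50 0 0 0 0;50 0 0 0 0"

```text
t: 13.57
tcp_pos: [0.553, 0.0115, 0.2591]
tool_rot: [0.225, 0.974, 0.0, 0.001]
force: [0.9, 0.3, -0.9]
finger_gap: 0.588
gripper_force: 0.0
```

Run:
```python
from h import *
rel(); s=snap('wrist'); p=s['pixels']
# check predicted bar top outline for home (0) versus riding (6 mm)
r,g,b=[p[...,i].astype(int) for i in range(3)]
for c,a in blobs((r>130)&(g<60)&(b<60),60): print(c,a)
th=-np.radians(10.51*4); c0=np.array([.5531,.0109])
u=np.array([np.cos(YAW+th),np.sin(YAW+th)]); v=np.array([-u[1],u[0]])
im=cv2.cvtColor(p,cv2.COLOR_RGB2BGR)
for lift,col in((0,(0,255,0)),(.006,(255,0,255))):
    q=[proj(s,[*(c0+i*.038*u+j*.008*v),.160+lift]) for i,j in((-1,-1),(-1,1),(1,1),(1,-1))]
    print(lift,np.round(q,1).tolist()); cv2.polylines(im,[np.int32(np.round(np.array(q)*8))],True,col,1,cv2.LINE_AA,3)
o=proj(s,[*c0,.16]).astype(int); print(o)
x,y=np.clip(o-[100,110],0,[440,250]); cv2.imwrite('pics/w4.png',cv2.resize(im[y:y+150,x:x+200],None,fx=4,fy=4))
```

```text
t 13.5667 tcp [0.553  0.0115 0.2591] gap 0.5880168627470814 F [ 0.92  0.33 -0.93] T [-0.033 -0.005 -0.066] gf 0.0
tool-frame shift /20mm [ 0.015 -0.044  6.103] spin/4deg -10.517
0 [[303.7, 150.9], [326.3, 150.9], [325.6, 250.3], [304.8, 250.3]]
0.006 [[303.4, 152.0], [326.6, 152.0], [325.8, 253.6], [304.5, 253.6]]
[315 202]
```

View pics/w4.png

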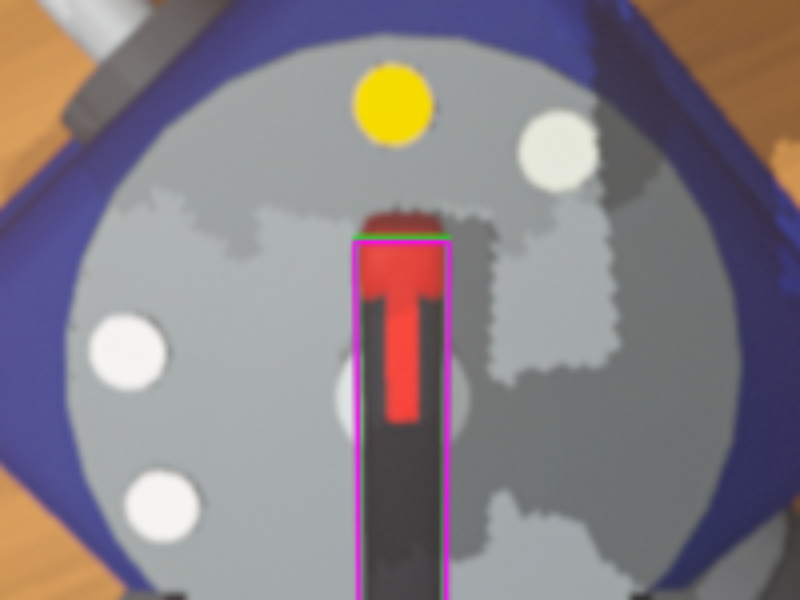

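The bar matches the home outline and points at the yellow dot, and the gripper is well clear.

```bash
python3 -c "
from station import sign_off
print(sign_off())"
```

```text
the job is handed in; nothing more can be done
None
```

The knob is home in the notch by the yellow dot, at about -0.73 rad, going by the tool height, the forces and the last picture. It was let go and handed in at about 13.6 s, with the wrist force at 13 N or less in every reading and the file, the square and the tin not touched.

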